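# Present the tasting dish to the customer

### The arm

A 6-joint arm with a two-finger parallel gripper is mounted at the origin on a cart in front of the work surface, level with it; the furniture and walls round the work are solid. World frame = base frame: x ahead of the robot, y to its left, z up, the work surface at z = 0. Lengths are in m, angles in rad, forces in N, time in s.
With the tool pointing down it reaches from about 0.275 to 1 m from the base axis. Payload 8.4 kg.
Tool frame: the origin (TCP) lies at the centre of the arm's flange, where the gripper is bolted on; the fingertips stand 173 mm ahead of it and the grasp point (between the pads) lies ctrl.hold_point_z ahead of it (ctrl.hold_point_z is the distance from the TCP to the grasp point, in m); z points along the fingers, y is the line along which they close (so a half turn about z gives the same grasp; the last joint's range is limited). The gripper opens to 85 mm and grips with 20 to 120 N. Pads are 22 mm wide; open, the fingers measure 114 mm over their backs; the gripper's body (76 mm by 85 mm) begins 54 mm behind the grasp point. The pads swing forward as they close: fully open they stand 13 mm farther back than shut.
Start: joints at [-1.181, 0.353, 1.633, -0, 1.155, -0.002], TCP at [0.239, -0.578, 0.405] pointing down, gripper open.
Joint ranges: [-2.63, 2.63], [-0.92, 2.1], [0.06, 2.66], [-1.3, 4.44], [0, 2.69], [-3.02, 3.02]. Speed limits (rad/s): [2.22, 2.22, 2.79, 3.14, 3.14, 3.14].

### API

Orientations are given as a rotation vector (axis times angle).
In Python, from station import ctrl gives the robot as it stands. The module is installed in compiled form; this text tells all that it offers.
- The arm moves only by the tool arm_command, never from a script. Its argument "increments" is a list that holds one entry, the list of rows, each a list of 7 numbers: the finger opening in cm, from 0 to 8.54, then the shift along the world's x, y, z in cm, then the turn, a rotation vector about the world's x, y, z in units of 6 degrees (1.0 is 6 degrees). In form: [[[fingers, dx, dy, dz, ax, ay, az], ...]]. A call has 1 to 20 rows; each row shifts and turns the commanded pose from where the row before left it; what a row does not reach is not made up. A row lasts 1/10 s, in which the tool goes at most 50 mm and 8.59 degrees, less where a joint would pass 70% of its speed; a pose out of reach is approached as far as the arm can. A call is refused whole if a number of a shift passes 5 or a number of a turn 1, either way. A call with a gripper value outside its range is refused whole. The fingers move at their own pace and stop on an object; the grip force is fixed at half the most. Time passes only in rows, so rows that do not move let the fingers close. It gives the time, the measured TCP pose, the force, the opening and the grip force at its end, in the units of the state.
- ctrl.get_obs(): the state, without advancing time (a new reading comes with each control period).
- ctrl.snapshot(name): name is "side" or "top" or "wrist"; returns a dict with "color" (400x640x3 uint8, red, green, blue), "depth" (400x640 float32, m along the optical axis (not along the pixel's ray), 0 where there is no reading), "vfov" (degrees; the focal length in pixels is half the picture's height over the tangent of half this angle, whatever the lens; pixels are square), "cx", "cy" (the principal point, pixels), "rvec" (rotation vector, rad) and "tvec" (3), from world to camera coordinates, as OpenCV has them; the wrist camera has in their place "mount" (4x4, takes a point from camera to tool coordinates, whose origin is the TCP and whose axes are the flange's). Camera axes: x right, y down, z forward; pixel columns grow to the right and rows downward; lengths in m; the calibration is good to about 2 mm. A picture is of the moment at which its call begins: read the wrist's pose just before it.
- ctrl.sign_off(): hands the job in; it is judged then, once.
Trained networks look in a picture, given as the dict that the camera call returned (one of the last four; its "shot" number tells which), for a name from the list of things; names that differ only in an ending like _2 or _b are one class to them, and where a whole thing is asked for, a point or a joint stands for the part that bears it (a point fixed in the world has none). Each returns a list of dicts, best first, with "score" (0 to 1); they miss things now and then, are a little off and sometimes report something else, mostly with a low value. They report only what shows in the picture. A call takes as long as a camera call.
- ctrl.look_for(picture, thing): "location" ([column, row] as shares, 0 to 1, of the picture: columns of its width, rows of its height, amid what is visible of it).
- ctrl.landmark_of(picture, thing): "location" ([column, row] as shares, 0 to 1, of the picture: columns of its width, rows of its height: a listed point, or the origin of a listed thing).
The state is a dict: "time": time; "joint_pos": joint angles; "joint_velocities": joint speeds; "joint_efforts": joint torques, N m; "ee_pos": TCP position; "orientation": TCP orientation; "wrist_force": force on the tool from outside, world axes, zero at the start; "ft_torque": the same for the moment, N m; "width": opening from 0.0 (shut) to 1.0 (fully open); "gripper_force": force on a finger pad.
Only numpy, scipy, OpenCV 4.12 (cv2) and the standard library are available. Lean on these libraries where they do the work, as an engineer would, in place of code of your own. Each camera call takes 0.05 s, during which the arm holds its last target. There are 200 camera calls.

### The job

Slide the tasting dish, with the gold praline lying in it, along the worktop by its handle (do not lift it on the way) until it stands centred on the round navy mat, and let its weight rest there a moment. Then lift it straight up off the mat and, in the air above the mat, turn it about a quarter turn so that its blue lip points the same way as the brass stud on the mat, and finish still holding it there, level and still, about 8 cm above the worktop, for the customer to take the praline. The praline must stay inside the blue ring in the middle of the dish the whole time, and the other things are left where they stand.

Things in the scene. Friction and masses are not known exactly. Their poses are not given: they have to be found in the camera images.
- dish: Loose cream dish, 130 mm across, rim 24 mm high, 0.3 kg; origin at the centre of its underside, x to its blue lip. Its flat foot is 112 mm across, bevelled to 120 mm at 3 mm up. At the start it stands left or right of the mat (0.17 to 0.28 m between centres), lip to the robot's left within 0.3 rad. Arched brass handle in its plane x = 0, 84 mm high, legs at y = +-63 mm
- dish_grip (a point): centre of the dark wooden grip of the dish's handle, on the dish's axis, 74 mm above its underside: a level bar along the dish's y, 84 mm long, 14 mm wide (along the dish's x), 20 mm high; the legs are clear of its middle by 42 mm each way; the dish hangs level from it
- dish_lip (a point): outer tip of the blue lip (24 mm wide) on the rim, at x = 80, y = 0, z = 22 mm in the dish's frame
- dish_middle (a point): middle of the dish's floor, 10 mm above its underside, on its axis. The floor is a shallow funnel (5 degrees inside the blue ring of radius 30 mm, 12 degrees outside): the praline stays in the middle while the dish is level within 5 degrees and moved gently, below 0.8 m/s2
- praline_center (a point): centre of the praline: a loose gold ball of 28 mm diameter, 20 g, that rests in the middle of the dish (its centre 24 mm above the dish's underside) and can roll
- mat: fixed round navy leather mat, 160 mm across, 2 mm thick, bevelled from full thickness at radius 68 mm to nothing at 80 mm, so that the dish's foot slides up onto it; origin at the centre of its underside, on the worktop; x points to its brass stud (away from the robot, within 0.25 rad)
- mat_stud (a point): brass stud, 14 mm across, on the mat's edge at x = 70, y = 0, z = 2 mm in the mat's frame
- tumbler: clear drinking glass, 80 mm across, 91 mm high, behind the work; a bystander, origin at the centre of its underside
- lemon: yellow lemon, 77x51x52 mm, behind the work; a bystander, origin under its centre
- orange: orange, 82x80x67 mm, behind the work; a bystander, origin under its centre
- bell: counter bell, 81 mm across, 64 mm high, to the right; a bystander, origin at the centre of its underside
- mug: light mug with a handle, 80x113x91 mm, to the right, in front of the fixed green juice press (centre at x = 0.64, y = -0.20 m, over 0.3 m high: go round it); a bystander, origin at the centre of its underside
- cake_box: closed brown cardboard cake box, 112x150x63 mm, to the right; a bystander, origin at the centre of its underside

How it is judged:
By the outcome, as a careful person would: the job done as asked, in the order asked, and still so for the second after the job is handed in, while the arm keeps its last pose, push and grip.
It also fails if it takes over 58 s, if anything falls off the work surface, if the arm or the gripper's body presses on something with over 40 N, if the wrist force passes 120 N, or if a joint passes its speed limit or range.

## Working session

There is one attempt and no reset: what is moved stays moved. The work goes in short steps, Python scripts to look and compute and a tool call to move; the robot and the scene stay as the last step left them, time stands still between calls to the robot, and variables do not carry over. Pictures are saved under pics/ and viewed, at most 10 in all, crops included, and the job is handed in when it is done.

Besides the shell and the picture viewer there is one more tool, called after "Call:" by a JSON object that holds its "api" and its "payload", one argument or row to a line. arm_command: Moves the arm, as the interface text tells. Its arguments: {"type":"object","properties":{"increments":{"type":"array"}},"required":["increments"]}

```bash
mkdir -p pics; cat > h.py <<'E'
import numpy as np, cv2
from scipy.spatial.transform import Rotation as R
from station import ctrl
def cam(s, obs=None):
    f=200/np.tan(np.radians(s["vfov"])/2)
    if "mount" in s:
        T=np.eye(4);T[:3,:3]=R.from_rotvec(obs["orientation"]).as_matrix();T[:3,3]=obs["ee_pos"]
        W=T@np.array(s["mount"]); return f,W[:3,:3],W[:3,3]
    A=R.from_rotvec(np.ravel(s["rvec"])).as_matrix(); return f,A.T,-A.T@np.ravel(s["tvec"])
def ray(s,uv,obs=None):
    f,A,o=cam(s,obs); d=A@np.array([(uv[0]-s["cx"])/f,(uv[1]-s["cy"])/f,1]); return o,d
def atz(s,uv,z,obs=None):
    o,d=ray(s,uv,obs); return o+d*(z-o[2])/d[2]
def dep(s,uv,obs=None):
    o,d=ray(s,uv,obs); return o+d*s["depth"][int(uv[1]),int(uv[0])]
def tri(rays):
    M=np.zeros((3,3));b=np.zeros(3)
    for o,d in rays:
        d=d/np.linalg.norm(d);P=np.eye(3)-np.outer(d,d);M+=P;b+=P@o
    x=np.linalg.solve(M,b)
    return x,[round(1000*np.linalg.norm(np.cross(x-o,d/np.linalg.norm(d))),1) for o,d in rays]
def lm(s,n):
    r=ctrl.landmark_of(s,n)
    return [((q["location"][0]*640,q["location"][1]*400),round(q["score"],2)) for q in r]
E
cat > a.py <<'E'
from h import *
np.set_printoptions(precision=4,suppress=True)
o=ctrl.get_obs();print(o["time"],o["ee_pos"],o["orientation"],ctrl.hold_point_z)
S={}
for n in ("side","top"):
    s=ctrl.snapshot(n);S[n]=s;cv2.imwrite(f"pics/{n}0.png",s["color"][:,:,::-1])
for t in ("dish","dish_grip","dish_lip","dish_middle","praline_center","mat","mat_stud","tumbler","lemon","orange","bell","mug","cake_box"):
    l={n:lm(S[n],t)[:2] for n in S}
    print(t,{n:[(np.round(p),c,dep(S[n],p) if 0<=p[0]<640 and 0<=p[1]<400 else None) for p,c in l[n]] for n in l})
    if all(l.values()): print("   tri",tri([ray(S[n],l[n][0][0]) for n in S]))
E
python3 a.py
```

```text
0.0 [ 0.2386 -0.5774  0.4039] [-3.0802 -0.6112  0.0004] 0.1547
dish {'side': [(array([357., 240.]), 0.63, array([0.4712, 0.1024, 0.0129]))], 'top': [(array([298., 229.]), 0.9, array([0.4544, 0.0824, 0.0866]))]}
   tri (array([ 0.4636,  0.0866, -0.0045]), [np.float64(6.4), np.float64(6.4)])
dish_grip {'side': [(array([361., 221.]), 0.63, array([0.4642, 0.0929, 0.0804])), (array([271., 254.]), 0.39, array([0.7063, 0.1821, 0.0241]))], 'top': [(array([294., 227.]), 0.74, array([0.4593, 0.0912, 0.0868]))]}
   tri (array([0.4619, 0.0914, 0.0787]), [np.float64(2.2), np.float64(2.2)])
dish_lip {'side': [(array([366., 254.]), 0.68, array([0.4477, 0.1641, 0.0222]))], 'top': [(array([267., 231.]), 0.72, array([ 0.4501,  0.1711, -0.0027]))]}
   tri (array([0.4488, 0.1676, 0.0263]), [np.float64(0.6), np.float64(0.6)])
dish_middle {'side': [(array([360., 240.]), 0.83, array([0.4616, 0.0978, 0.0091]))], 'top': [(array([295., 230.]), 0.82, array([0.4539, 0.0889, 0.0833])), (array([299., 227.]), 0.53, array([0.4612, 0.0796, 0.0844]))]}
   tri (array([0.4588, 0.0933, 0.0041]), [np.float64(2.5), np.flo
[... 1637 characters left out ...]
0.1259,  0.0434]))]}
   tri (array([ 0.3711, -0.1325, -0.0103]), [np.float64(0.4), np.float64(0.4)])
mug {'side': [(array([355., 200.]), 0.59, array([ 0.4764, -0.0637,  0.0231])), (array([330., 296.]), 0.35, array([0.5372, 0.2905, 0.0019]))], 'top': [(array([369., 223.]), 0.87, array([ 0.4776, -0.1061,  0.0049])), (array([227., 178.]), 0.24, array([ 0.5965,  0.2854, -0.    ]))]}
   tri (array([ 0.4762, -0.1078, -0.0139]), [np.float64(2.3), np.float64(2.3)])
cake_box {'side': [(array([373., 167.]), 0.57, array([ 0.4146, -0.2371,  0.0355]))], 'top': [(array([444., 250.]), 0.75, array([ 0.4088, -0.2913,  0.0669]))]}
   tri (array([ 0.4072, -0.3144, -0.0186]), [np.float64(0.8), np.float64(0.8)])
```

View pics/top0.png

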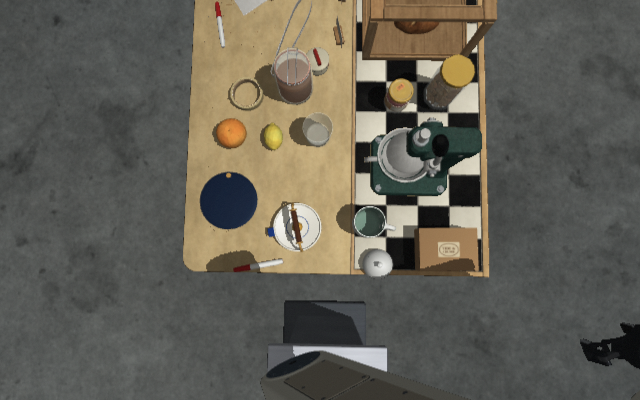

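Call:
{"api": "arm_command", "payload": {
  "increments": [
    [[8.5,1,2,0,0,0,1],[8.5,1,3,0,0,0,1],[8.5,1,3.5,0,0,0,1],[8.5,1,3.5,0,0,0,1],[8.5,1,3.5,0,0,0,1],[8.5,1,3.5,0,0,0,1],[8.5,1,3.5,0,0,0,1],[8.5,1,3.5,0,0,0,1],[8.5,1,3.5,0,0,0,1],[8.5,1,3.5,0,0,0,1],[8.5,1,3.5,0,0,0,1],[8.5,1,3.5,0,0,0,1],[8.5,1,3.5,0,0,0,1],[8.5,1,3.5,0,0,0,1],[8.5,1,3.5,0,0,0,1],[8.5,0,3.5,0,0,0,1],[8.5,0,3.5,0,0,0,1],[8.5,0,3,0,0,0,1],[8.5,0,2,0,0,0,1],[8.5,0,1,0,0,0,1]]
  ]
}}

```text
time: 3.4
ee_pos: [0.3885, 0.0589, 0.4049]
orientation: [1.002, 2.977, 0.001]
wrist_force: [0.3, -0.5, -0.3]
width: 0.992
gripper_force: 0.0
```

```bash
cat > w.py <<'E'
from h import *
import sys,pickle
np.set_printoptions(precision=4,suppress=True)
o=ctrl.get_obs();s=ctrl.snapshot("wrist");print(o["time"],o["ee_pos"],o["orientation"],"j",np.array(o["joint_pos"]))
cv2.imwrite(f"pics/{sys.argv[1]}.png",s["color"][:,:,::-1])
out={}
for t in ("dish_grip","dish_lip","dish_middle","praline_center","mat","mat_stud"):
    l=lm(s,t); out[t]=l
    print(t,[(np.round(p),c,dep(s,np.clip(p,0,(639,399)),o)) for p,c in l[:2]])
pickle.dump((o,s,out),open(sys.argv[1]+".pkl","wb"))
E
python3 w.py w1
```

```text
3.4 [0.3885 0.0589 0.4049] [1.0022 2.9771 0.0008] j [ 0.1465 -0.0233  2.0928  0.0003  1.0716 -0.775 ]
dish_grip [(array([375., 221.]), 0.65, array([0.4581, 0.0844, 0.0835]))]
dish_lip [(array([415., 163.]), 0.91, array([0.4582, 0.1681, 0.0002])), (array([209., 235.]), 0.21, array([ 0.363 , -0.1021,  0.0391]))]
dish_middle [(array([367., 205.]), 0.75, array([0.4552, 0.0854, 0.0336]))]
praline_center [(array([367., 212.]), 0.72, array([0.4435, 0.0837, 0.0839]))]
mat [(array([516., 159.]), 0.57, array([0.5342, 0.2774, 0.0014]))]
mat_stud [(array([542., 203.]), 0.57, array([0.6119, 0.2791, 0.0022]))]
```

View pics/w1.png

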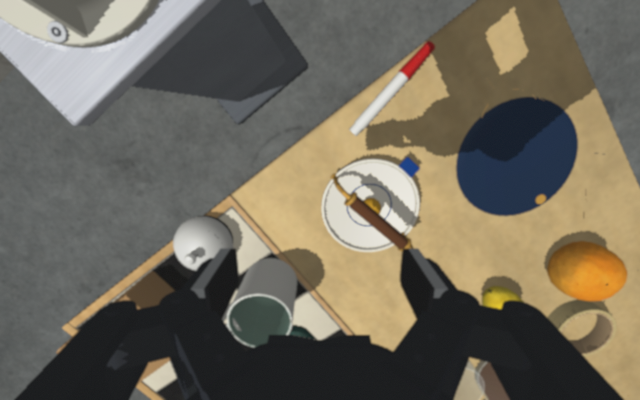

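Call:
{"api": "arm_command", "payload": {
  "increments": [
    [[8.5,0.3,0.5,0,0,0,1],[8.5,0.6,1,0,0,0,1],[8.5,0.7,1,0,0,0,1],[8.5,0.7,1,0,0,0,1],[8.5,0.7,1,0,0,0,1],[8.5,0.7,1,0,0,0,1],[8.5,0.4,0.5,0,0,0,1],[8.5,0,0,0,0,0,0.5],[8.5,0,0,0,0,0,0],[8.5,0,0,0,0,0,0]]
  ]
}}

```text
time: 4.75
ee_pos: [0.4297, 0.1169, 0.4046]
orientation: [0.199, -3.135, 0.0]
wrist_force: [0.3, -0.6, -0.4]
width: 0.998
gripper_force: 0.0
```

```bash
python3 w.py w2; cat > seg.py <<'E'
from h import *
import pickle
np.set_printoptions(precision=4,suppress=True)
def pts(s,m,z,o):
    v,u=np.nonzero(m); f,A,c=cam(s,o)
    d=(A@np.array([(u-s["cx"])/f,(v-s["cy"])/f,np.ones(len(u))])).T
    if z is None: return c+d*s["depth"][v,u][:,None]
    return c+d*((z-c[2])/d[:,2])[:,None]
def run(n,s,o):
    h=cv2.cvtColor(s["color"],cv2.COLOR_RGB2HSV).astype(int); H,S_,V=h[...,0],h[...,1],h[...,2]
    P=pts(s,np.ones((400,640)),None,o).reshape(400,640,3); X,Y,Z=P[...,0],P[...,1],P[...,2]; ok=s["depth"]>0
    print("==",n)
    # mat
    m=ok&(abs(X-.534)<.11)&(abs(Y-.285)<.11)&(Z<.02)&(H>100)&(H<130)&(S_>100)
    q=pts(s,m,0.002,o)[:,:2].astype(np.float32)
    if len(q)>50:
        hull=cv2.convexHull(q)[:,0]; c,r=cv2.minEnclosingCircle(q*1000)
        A=np.c_[2*hull,np.ones(len(hull))];x=np.linalg.lstsq(A,(hull**2).sum(1),rcond=None)[0]
        print("mat",len(q),x[:2],np.sqrt(x[2]+x[0]**2+x[1]**2),"enc",c,r)
    m=ok&(abs(X-.605)<.035)&(abs(Y-.28)<.05)&(Z<.02)&(H>8)&(H<30)&(S_>90)&(V>90)
    k=cv2.dilate(((H>100)&(H<130)&(S_>100)&ok).astype(np.uint8),np.ones((3,3)))
    q=pts(s,m&(np.hypot(X-.534,Y-.285)<.077),0.002,o); 
    if len(q): print("stud",len(q),q.mean(0),np.ptp(q,axis=0))
    # lip
    m=ok&(abs(X-.455)<.12)&(abs(Y-.13)<.08)&(H>100)&(H<130)&(S_>130)&(np.hypot(X-.534,Y-.285)>.1)
    q=pts(s,m,0.022,o)
    if len(q): print("lip",len(q),q.mean(0),q.max(0))
    # bar: brown, high
    m=ok&(Z>.06)&(Z<.1)&(abs(X-.46)<.07)&(abs(Y-.09)<.06)
    q=pts(s,m,None,o)
    if len(q):
        zt=np.percentile(q[:,2],80); w=np.linalg.svd(q[:,:2]-q[:,:2].mean(0),full_matrices=False)[2][0]
        print("bar depth",len(q),q.mean(0),"ztop",np.percentile(q[:,2],[50,80,95]),"dir",np.degrees(np.arctan2(w[1],w[0]))%180, "ext",np.ptp(q[:,:2]@w))
        m2=m&((H<20)|(H>170))&(S_>60)&(V<150); q=pts(s,m2,0.084,o)
        if len(q):
            w=np.linalg.svd(q[:,:2]-q[:,:2].mean(0),full_matrices=False)[2][0]; t=q[:,:2]@w; n_=q[:,:2]@np.array([-w[1],w[0]])
            mid=(t.max()+t.min())/2*w+(n_.max()+n_.min())/2*np.array([-w[1],w[0]])
            print("brown",len(q),q.mean(0),mid,np.degrees(np.arctan2(w[1],w[0]))%180,np.ptp(t),np.ptp(n_))
    # dish rim: cream
    m=ok&(Z>.004)&(Z<.04)&(np.hypot(X-.46,Y-.09)<.085)&(S_<60)&(V>90)
    q=pts(s,m,0.024,o)[:,:2].astype(np.float32)
    if len(q)>20:
        c,r=cv2.minEnclosingCircle(q*1000);print("rim enc",c,r)
    m=ok&(np.hypot(X-.46,Y-.09)<.06)&(H>15)&(H<32)&(S_>140)&(V>120)&(Z<.055)
    q=pts(s,m,0.024,o)
    if len(q): print("praline",len(q),q.mean(0))
if __name__=="__main__":
    for n in ("w1","w2"):
        o,s,_=pickle.load(open(n+".pkl","rb")); run(n,s,o)
    for n in ("top","side"): 
        s=ctrl.snapshot(n); run(n,s,None)
    a,b=[pickle.load(open(n+".pkl","rb")) for n in ("w1","w2")]
    for t in ("dish_grip","dish_lip","mat","mat_stud","dish_middle"):
        if a[2][t] and b[2][t]: print(t,tri([ray(q[1],q[2][t][0][0],q[0]) for q in (a,b)]))
E
python3 seg.py
```

```text
4.75 [0.4297 0.1169 0.4046] [ 0.199  -3.1351  0.0001] j [ 0.2622  0.0679  1.9993 -0.0001  1.0746 -1.4353]
dish_grip [(array([286., 211.]), 0.97, array([0.4615, 0.0846, 0.0834]))]
dish_lip [(array([356., 195.]), 0.83, array([ 0.4557,  0.1724, -0.0002])), (array([289., 210.]), 0.3, array([0.4586, 0.0871, 0.0855]))]
dish_middle [(array([291., 195.]), 0.78, array([0.4433, 0.088 , 0.081 ]))]
praline_center [(array([291., 199.]), 0.42, array([0.4466, 0.0878, 0.0834]))]
mat [(array([418., 256.]), 0.83, array([0.4125, 0.1612, 0.2559]))]
mat_stud [(array([409., 297.]), 0.74, array([0.432 , 0.1598, 0.26  ])), (array([354., 195.]), 0.46, array([0.4564, 0.1692, 0.0003]))]
== w1
mat 10236 [0.5343 0.2773] 0.07643371263372456 enc (534.3148193359375, 277.32672119140625) 76.93114471435547
stud 76 [0.6049 0.2804 0.002 ] [0.0124 0.0136 0.    ]
lip 181 [0.4491 0.1559 0.022 ] [0.4611 0.1638 0.022 ]
bar depth 1177 [0.4577 0.0849 0.0806] ztop [0.0826 0.0837 0.0843] dir 12.63906031079835 ext 0.12295411421413094
brown 898 [0.4611 0.0866 0.084 ] [0.4545 0.0856] 11.52747601646008 0.11540098570453822 0.01644562
[... 1199 characters left out ...]
4669 0.0895 0.0785] ztop [0.0804 0.0844 0.086 ] dir 11.926481949459609 ext 0.12599125895249774
brown 192 [0.4651 0.0944 0.084 ] [0.4694 0.0977] 11.920838691144729 0.11918199132043905 0.030942402271599084
rim enc (461.40728759765625, 95.87155151367188) 68.46373748779297
praline 34 [0.4626 0.0806 0.024 ]
dish_grip (array([0.4766, 0.0815, 0.0424]), [np.float64(0.1), np.float64(0.1)])
dish_lip (array([0.4451, 0.1636, 0.0385]), [np.float64(2.0), np.float64(2.0)])
mat (array([ 0.5655,  0.3041, -0.0548]), [np.float64(0.4), np.float64(0.4)])
mat_stud (array([0.5705, 0.254 , 0.0566]), [np.float64(0.5), np.float64(0.5)])
dish_middle (array([0.4676, 0.0832, 0.0005]), [np.float64(0.4), np.float64(0.4)])
```

View pics/w2.png

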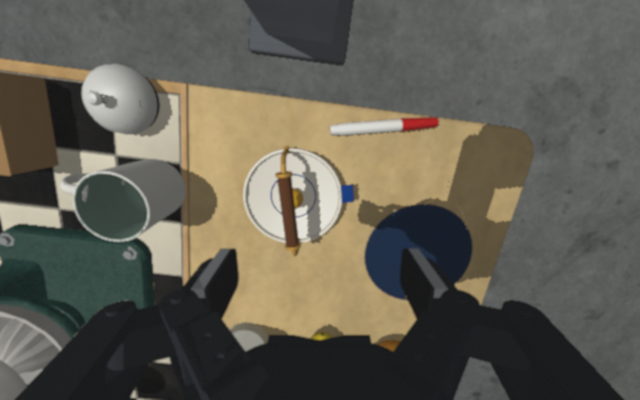

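Call:
{"api": "arm_command", "payload": {
  "increments": [
    [[8.5,0.2,-0.2,-0.5,0,0,0.1],[8.5,0.5,-0.5,-1,0,0,0.2],[8.5,0.6,-0.6,-1.5,0,0,0.2],[8.5,0.6,-0.6,-1.5,0,0,0.2],[8.5,0.6,-0.6,-1.5,0,0,0],[8.5,0.5,-0.4,-1.5,0,0,0],[8.5,0.2,-0.1,-1,0,0,0],[8.5,0,0,0,0,0,0],[8.5,0,0,0,0,0,0]]
  ]
}}

```text
time: 6.1
ee_pos: [0.4616, 0.0874, 0.3197]
orientation: [0.319, -3.125, -0.0]
wrist_force: [0.4, 0.1, 1.0]
width: 0.999
gripper_force: 0.0
```

```bash
python3 w.py w3; python3 - <<'E'
from seg import *
import pickle
o,s,_=pickle.load(open("w3.pkl","rb")); run("w3",s,o)
T=R.from_rotvec(o["orientation"]).as_matrix(); print("tool y ang",np.degrees(np.arctan2(T[1,1],T[0,1])), "z",T[:,2], s["mount"])
E
```

```text
6.1 [0.4616 0.0874 0.3197] [ 0.3188 -3.1249 -0.    ] j [ 0.184   0.2223  2.0366  0.0001  0.8831 -1.5902]
dish_grip [(array([319., 213.]), 0.9, array([0.4598, 0.0866, 0.0842]))]
dish_lip [(array([399., 198.]), 0.82, array([0.4558, 0.1735, 0.0002]))]
dish_middle [(array([316., 194.]), 0.77, array([0.4455, 0.0816, 0.0832])), (array([315., 212.]), 0.5, array([0.4605, 0.0838, 0.0829]))]
praline_center [(array([313., 197.]), 0.52, array([0.4482, 0.0795, 0.0844]))]
mat [(array([464., 281.]), 0.67, array([0.5372, 0.2767, 0.0028]))]
mat_stud [(array([398., 198.]), 0.51, array([ 0.4559,  0.173 , -0.0013]))]
== w3
mat 6927 [0.5336 0.276 ] 0.07608045102492132 enc (534.1039428710938, 276.42425537109375) 76.95816040039062
lip 286 [0.4491 0.156  0.022 ] [0.4611 0.1646 0.022 ]
bar depth 2198 [0.4577 0.0839 0.0812] ztop [0.0829 0.0837 0.0843] dir 12.045458200860804 ext 0.12415654886853245
brown 1807 [0.4597 0.0847 0.084 ] [0.4569 0.0841] 11.787116102136094 0.11362812011635354 0.017233514268750694
rim enc (463.4176025390625, 93.0916976928711) 71.8722152709961
praline 24 [0.4669 0.0748 0.024 ]
tool y ang 101.65152021882116 z [-0.0005 -0.     -1.    ] [[-0.0004 -0.9557 -0.2945  0.0756]
 [ 1.     -0.0004 -0.0001 -0.0003]
 [ 0.     -0.2945  0.9557  0.0313]
 [ 0.      0.      0.      1.    ]]
```

View pics/w3.png

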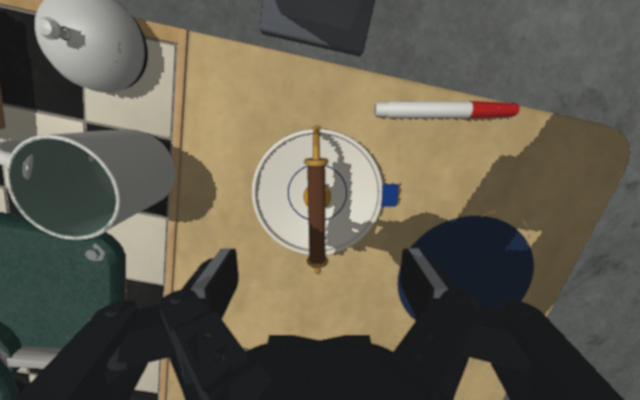

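```bash
python3 - <<'E'
from seg import *
o,s,_=pickle.load(open("w3.pkl","rb"))
a,b=[atz(s,p,.084,o) for p in ((316,163),(318,264))]
m=(a+b)/2; print(a,b,m,np.linalg.norm(a-b))
T=R.from_rotvec(o["orientation"]).as_matrix(); print("tool",T.T@(m-o["ee_pos"]))
c=[atz(s,p,.024,o) for p in ((252,193),(382,190),(320,130),(316,254))]; print("rim",(c[0]+c[1])/2,np.linalg.norm(c[0]-c[1]),(c[2]+c[3])/2,np.linalg.norm(c[2]-c[3]))
print("ring",atz(s,(317.5,194),.0115,o)); print("praline",atz(s,(316,196),.024,o), "tip",atz(s,(400,193),.022,o))
E
```

```text
[0.4223 0.0769 0.084 ] [0.504  0.0951 0.084 ] [0.4632 0.086  0.084 ] 0.08368069221564965
tool [-0.0013 -0.0017  0.2357]
rim [0.4599 0.0848 0.024 ] 0.1275405998085812 [0.4644 0.0867 0.024 ] 0.12695316100902032
ring [0.4658 0.0866 0.0115]
praline [0.4646 0.0849 0.024 ] tip [0.4454 0.1658 0.022 ]
```

Call:
{"api": "arm_command", "payload": {
  "increments": [
    [[8.5,0.1,-0.1,-0.5,0,0,0],[8.5,0.05,-0.05,-1,0,0,0],[8.5,0,0,-1.2,0,0,0],[8.5,0,0,-1.2,0,0,0],[8.5,0,0,-1.2,0,0,0],[8.5,0,0,-1.2,0,0,0],[8.5,0,0,-1.2,0,0,0],[8.5,0,0,-1,0,0,0],[8.5,0,0,-0.6,0,0,0],[6,0,0,0,0,0,0],[5,0,0,0,0,0,0],[4,0,0,0,0,0,0],[3,0,0,0,0,0,0],[2.5,0,0,0,0,0,0],[2,0,0,0,0,0,0],[2,0,0,0,0,0,0]]
  ]
}}

```text
time: 8.05
ee_pos: [0.4632, 0.0859, 0.2288]
orientation: [-0.319, 3.125, -0.0]
wrist_force: [0.7, -0.2, -0.2]
width: 0.233
gripper_force: 0.0
```

```bash
python3 w.py w4
```

```text
8.05 [0.4632 0.0859 0.2288] [-0.3188  3.1251 -0.    ] j [ 0.1801  0.3785  2.0931 -0.0001  0.6697 -1.594 ]
dish_grip [(array([316., 273.]), 0.6, array([0.4589, 0.0832, 0.084 ]))]
dish_lip [(array([439., 232.]), 0.66, array([ 0.4559,  0.1778, -0.0003]))]
dish_middle []
praline_center [(array([318., 273.]), 0.53, array([0.4589, 0.0843, 0.0837]))]
mat [(array([520., 333.]), 0.66, array([0.5313, 0.2757, 0.0024]))]
mat_stud []
```

View pics/w4.png

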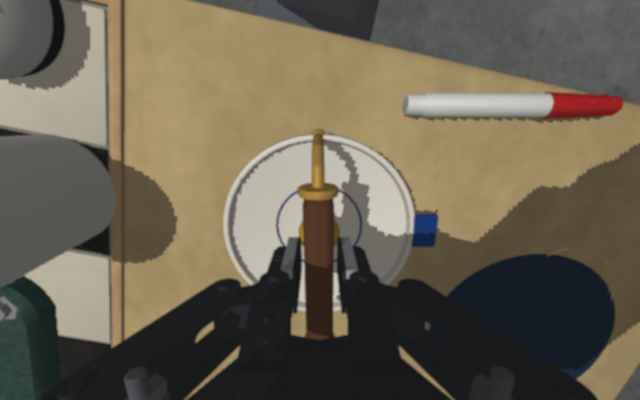

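Call:
{"api": "arm_command", "payload": {
  "increments": [
    [[1.7,0,0,0,0,0,0],[1.5,0,0,0,0,0,0],[1.3,0,0,0,0,0,0],[0.5,0,0,0,0,0,0],[0,0,0,0,0,0,0],[0,0,0,0,0,0,0],[0,0,0,0,0,0,0]]
  ]
}}

```text
time: 9.1
ee_pos: [0.4631, 0.0858, 0.2288]
orientation: [-0.319, 3.125, -0.0]
wrist_force: [-1.3, -1.3, 5.7]
width: 0.152
gripper_force: 58.8
```

Call:
{"api": "arm_command", "payload": {
  "increments": [
    [[0,0.035,0.094,0,0,0,0],[0,0.07,0.187,0,0,0,0],[0,0.105,0.281,0,0,0,0],[0,0.14,0.375,0,0,0,0],[0,0.175,0.468,0,0,0,0],[0,0.21,0.562,0,0,0,0],[0,0.21,0.562,0,0,0,0],[0,0.21,0.562,0,0,0,0],[0,0.21,0.562,0,0,0,0],[0,0.21,0.562,0,0,0,0],[0,0.175,0.468,0,0,0,0],[0,0.14,0.375,0,0,0,0],[0,0.105,0.281,0,0,0,0],[0,0.07,0.187,0,0,0,0],[0,0.035,0.094,0,0,0,0],[0,0,0,0,0,0,0]]
  ]
}}

```text
time: 10.7
ee_pos: [0.4839, 0.1416, 0.2288]
orientation: [0.319, -3.124, 0.002]
wrist_force: [-2.9, -5.9, 8.6]
width: 0.153
gripper_force: 59.5
```

```bash
python3 - <<'E'
from seg import *
o=ctrl.get_obs();print(o["time"],o["ee_pos"],o["wrist_force"],o["ft_torque"],o["width"])
for n in ("wrist","side"):
    o=ctrl.get_obs();s=ctrl.snapshot(n); cv2.imwrite(f"pics/{n}5.png",s["color"][:,:,::-1]); run(n,s,o)
E
```

```text
10.7 [0.4839 0.1416 0.2288] [-2.8836 -5.932   8.5916] [-0.8798  0.3459 -0.0524] 0.15305231736392858
== wrist
mat 13221 [0.5323 0.2782] 0.07514907964185245 enc (531.5769653320312, 277.8272399902344) 76.61437225341797
lip 183 [0.4656 0.2069 0.022 ] [0.4742 0.2107 0.022 ]
bar depth 6859 [0.4702 0.1364 0.0823] ztop [0.083  0.0842 0.0952] dir 9.979192956094252 ext 0.10482677513804545
brown 4429 [0.4706 0.1381 0.084 ] [0.4712 0.1224] 10.364391614851536 0.0968847360858886 0.0467421375832561
rim enc (480.1028137207031, 133.23484802246094) 63.53426742553711
praline 73 [0.4514 0.1285 0.024 ]
== side
mat 2028 [0.5355 0.2798] 0.07409554454164195 enc (535.3616943359375, 279.5488586425781) 75.15896606445312
stud 20 [0.6062 0.279  0.002 ] [0.0102 0.0128 0.    ]
lip 3 [0.4658 0.2059 0.022 ] [0.4685 0.2061 0.022 ]
bar depth 104 [0.4736 0.1403 0.0789] ztop [0.0815 0.0851 0.0881] dir 7.472971094388356 ext 0.1037608993141555
brown 70 [0.4757 0.1442 0.084 ] [0.4783 0.1399] 0.4142348944733101 0.09605556528583076 0.041843671206915956
rim enc (482.3503112792969, 139.60606384277344) 61.01003646850586
praline 4 [0.4782 0.1328 0.024 ]
```

View pics/wrist5.png

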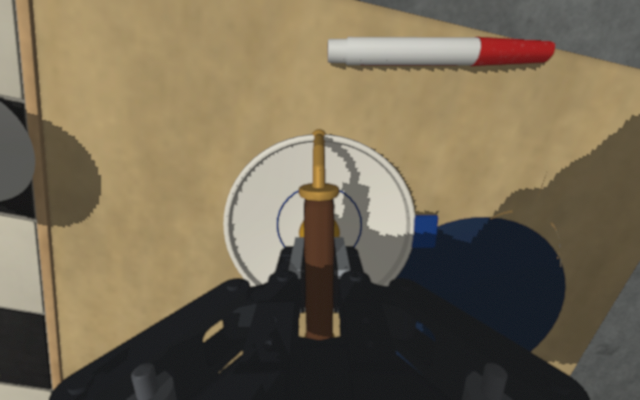

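Call:
{"api": "arm_command", "payload": {
  "increments": [
    [[0,0.035,0.094,0,0,0,0],[0,0.07,0.187,0,0,0,0],[0,0.07,0.187,0,0,0,0],[0,0.07,0.187,0,0,0,0],[0,0.07,0.187,0,0,0,0],[0,0.07,0.187,0.03,0,0,0],[0,0.07,0.187,0.03,0,0,0],[0,0.07,0.187,0.03,0,0,0],[0,0.07,0.187,0.03,0,0,0],[0,0.07,0.187,0.03,0,0,0],[0,0.07,0.187,0.03,0,0,0],[0,0.07,0.187,0.02,0,0,0],[0,0.035,0.094,0,0,0,0],[0,0,0,0,0,0,0]]
  ]
}}

```text
time: 12.2
ee_pos: [0.4924, 0.1645, 0.2306]
orientation: [0.319, -3.125, 0.0]
wrist_force: [-2.2, -4.1, 5.0]
width: 0.153
gripper_force: 59.2
```

Call:
{"api": "arm_command", "payload": {
  "increments": [
    [[0,0.035,0.094,0,0,0,0],[0,0.07,0.187,0,0,0,0],[0,0.105,0.281,0,0,0,0],[0,0.14,0.375,0,0,0,0],[0,0.175,0.468,0,0,0,0],[0,0.21,0.562,0,0,0,0],[0,0.21,0.562,0,0,0,0],[0,0.21,0.562,0,0,0,0],[0,0.21,0.562,0,0,0,0],[0,0.21,0.562,0,0,0,0],[0,0.21,0.562,0,0,0,0],[0,0.21,0.562,0,0,0,0],[0,0.21,0.562,0,0,0,0],[0,0.175,0.468,0,0,0,0],[0,0.14,0.375,0,0,0,0],[0,0.105,0.281,0,0,0,0],[0,0.07,0.187,0,0,0,0],[0,0.035,0.094,0,0,0,0],[0,0,0,0,0,0,0]]
  ]
}}

```text
time: 14.1
ee_pos: [0.5198, 0.2375, 0.2308]
orientation: [0.319, -3.125, 0.001]
wrist_force: [-2.5, -4.1, 5.9]
width: 0.153
gripper_force: 59.6
```

```bash
python3 - <<'E'
from seg import *
o=ctrl.get_obs();print(o["time"],o["ee_pos"],o["wrist_force"],o["ft_torque"],o["width"])
ims=[]
for n in ("wrist","side"):
    o=ctrl.get_obs();s=ctrl.snapshot(n); ims.append(s["color"]); pickle.dump((o,s),open(n+"6.pkl","wb")); run(n,s,o)
ims[1]=cv2.resize(ims[1][200:325,250:450],(640,400)); cv2.imwrite("pics/c6.png",cv2.resize(np.vstack(ims),(480,600))[:,:,::-1])
cv2.imwrite("pics/c6w.png",ims[0][:,:,::-1])
E
```

```text
14.1 [0.5198 0.2375 0.2308] [-2.4596 -4.0546  5.8507] [-0.6456  0.355  -0.0193] 0.15270011156123237
== wrist
mat 5855 [0.533 0.279] 0.07553594417386479 enc (534.2942504882812, 278.2762756347656) 77.27923583984375
== side
mat 1058 [0.536  0.2797] 0.07381009291026935 enc (536.03173828125, 279.7698059082031) 74.74934387207031
stud 25 [0.6041 0.2813 0.002 ] [0.0153 0.059  0.    ]
```

View pics/c6w.png

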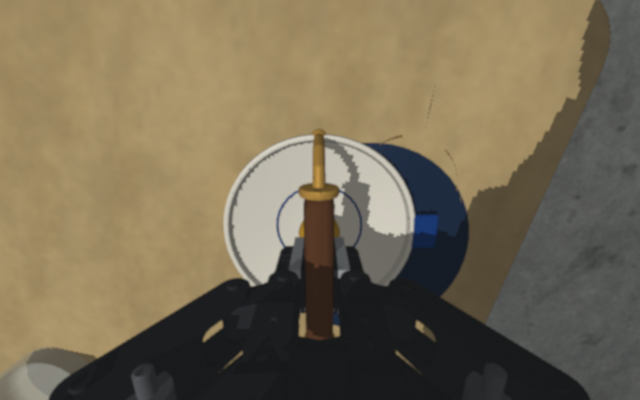

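```bash
python3 - <<'E'
from seg import *
o,s=pickle.load(open("wrist6.pkl","rb"))
T=R.from_rotvec(o["orientation"]).as_matrix(); to=lambda p:(T.T@(p-o["ee_pos"]))[:2]*1000
for n,p,z in (("rimtop",(319,134),.026),("rimL",(224,222),.026),("rimR",(415,222),.026),("barend",(319,199),.086),("ringtop",(319,187),.0145),("ringL",(277,224),.0145),("ringR",(361,224),.0145),("liptip",(438,230),.024)):
    print(n,to(atz(s,p,z,o)))
E
```

```text
rimtop [63.4891 -0.1871]
rimL [  6.311  -63.4601]
rimR [ 6.2752 63.7   ]
barend [40.7512 -0.2176]
ringtop [27.3495 -0.1935]
ringL [  0.1783 -30.0861]
ringR [ 0.1617 29.6792]
liptip [-0.3627 80.6498]
```

Call:
{"api": "arm_command", "payload": {
  "increments": [
    [[0,0.03,0.095,0,0,0,0],[0,0.06,0.19,0,0,0,0],[0,0.095,0.285,0,0,0,0],[0,0.125,0.38,0,0,0,0],[0,0.155,0.475,0,0,0,0],[0,0.155,0.475,0,0,0,0],[0,0.155,0.475,0,0,0,0],[0,0.155,0.475,0,0,0,0],[0,0.125,0.38,0,0,0,0],[0,0.095,0.285,0,0,0,0],[0,0.08,0.25,0,0,0,0],[0,0.06,0.19,0,0,0,0],[0,0.03,0.095,0,0,0,0],[0,0,0,0,0,0,0]]
  ]
}}

```text
time: 15.6
ee_pos: [0.5331, 0.278, 0.2308]
orientation: [0.319, -3.125, 0.001]
wrist_force: [-1.3, -4.8, 6.7]
width: 0.152
gripper_force: 59.6
```

```bash
python3 - <<'E'
from seg import *
o=ctrl.get_obs();print(o["time"],o["ee_pos"],o["wrist_force"],o["width"])
ims=[]
for n in ("wrist","side"):
    o=ctrl.get_obs();s=ctrl.snapshot(n); ims.append(s["color"]); pickle.dump((o,s),open(n+"7.pkl","wb")); run(n,s,o)
ims=[cv2.resize(ims[0][100:300,160:480],(640,400)),cv2.resize(ims[1][210:360,240:480],(640,400))]
ims[0]=ims[0][:200]
cv2.imwrite("pics/c7.png",np.vstack(ims)[:,:,::-1])
E
```

```text
15.6 [0.5331 0.278  0.2308] [-1.2812 -4.817   6.6742] 0.15215521592391562
== wrist
mat 4000 [0.5347 0.2782] 0.07736432896089081 enc (534.3416137695312, 278.4478759765625) 77.73114013671875
== side
mat 326 [0.5359 0.2797] 0.0739413229475147 enc (536.2046508789062, 280.2904052734375) 74.54364013671875
stud 18 [0.6063 0.2833 0.002 ] [0.0129 0.0562 0.    ]
```

View pics/c7.png

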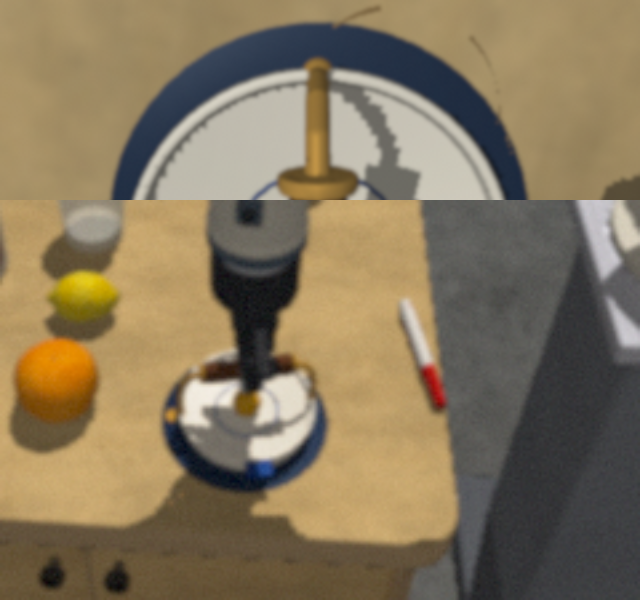

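Call:
{"api": "arm_command", "payload": {
  "increments": [
    [[0,0,0,0,0,0,0],[0,0,0,0,0,0,0],[0,0,0,0,0,0,0],[0,0,0,0,0,0,0],[0,0,0,0,0,0,0],[0,0,0,0,0,0,0],[0,0,0,0,0,0,0],[0,0,0,0,0,0,0],[0,0,0,0,0,0,0],[0,0,0,0,0,0,0],[0,0,0,0,0,0,0],[0,0,0,0,0,0,0]]
  ]
}}

```text
time: 16.9
ee_pos: [0.5331, 0.2779, 0.2308]
orientation: [0.319, -3.125, 0.0]
wrist_force: [-1.8, -4.6, 6.9]
width: 0.151
gripper_force: 59.5
```

Call:
{"api": "arm_command", "payload": {
  "increments": [
    [[0,0,0,0.05,0,0,0],[0,0,0,0.05,0,0,0],[0,0,0,0.1,0,0,0],[0,0,0,0.2,0,0,0],[0,0,0,0.3,0,0,0],[0,0,0,0.4,0,0,0],[0,0,0,0.5,0,0,0],[0,0,0,0.6,0,0,0],[0,0,0,0.6,0,0,0],[0,0,0,0.6,0,0,0],[0,0,0,0.6,0,0,0],[0,0,0,0.6,0,0,0],[0,0,0,0.6,0,0,0],[0,0,0,0.6,0,0,0],[0,0,0,0.5,0,0,0],[0,0,0,0.5,0,0,0],[0,0,0,0.4,0,0,0],[0,0,0,0.3,0,0,0],[0,0,0,0.2,0,0,0],[0,0,0,0.1,0,0,0]]
  ]
}}

```text
time: 18.9
ee_pos: [0.5331, 0.2781, 0.3088]
orientation: [-0.319, 3.125, 0.0]
wrist_force: [-0.2, 0.1, -2.4]
width: 0.155
gripper_force: 58.5
```

```bash
python3 - <<'E'
from seg import *
o=ctrl.get_obs();print(o["time"],o["ee_pos"],o["wrist_force"],o["ft_torque"],o["joint_pos"])
s=ctrl.snapshot("side"); print(lm(s,"praline_center"),lm(s,"mat_stud"),lm(s,"dish_middle"),lm(s,"dish_lip"))
for p,_ in lm(s,"praline_center")[:1]: print(atz(s,p,.102))
cv2.imwrite("pics/s8.png",cv2.resize(s["color"][190:340,240:480],(640,400))[:,:,::-1])
E
```

```text
18.9 [0.5331 0.2781 0.3088] [-0.1864  0.1165 -2.3748] [0.0421 0.01   0.    ] [ 0.4783  0.4215  1.7679 -0.      0.9523 -1.2958]
[((331.584, 264.40000000000003), 0.69), ((388.416, 194.32), 0.53)] [((306.688, 288.6), 0.81), ((331.904, 264.12), 0.61)] [((334.72, 273.6), 0.64)] [((337.92, 293.40000000000003), 0.6)]
[0.538  0.2723 0.102 ]
```

View pics/s8.png

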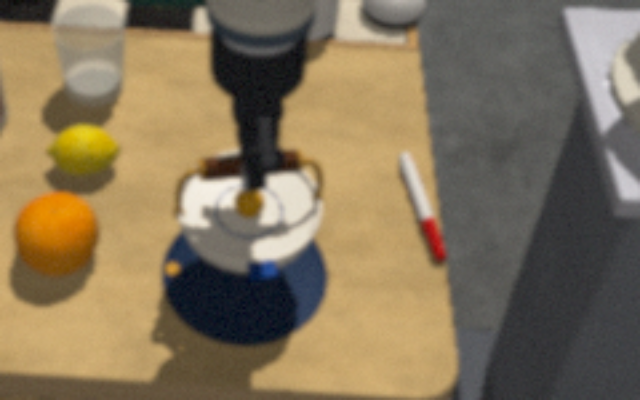

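Call:
{"api": "arm_command", "payload": {
  "increments": [
    [[0,0,0,0,0,0,-0.1],[0,0,0,0,0,0,-0.2],[0,0,0,0,0,0,-0.3],[0,0,0,0,0,0,-0.4],[0,0,0,0,0,0,-0.5],[0,0,0,0,0,0,-0.5],[0,0,0,0,0,0,-0.5],[0,0,0,0,0,0,-0.5],[0,0,0,0,0,0,-0.5],[0,0,0,0,0,0,-0.5],[0,0,0,0,0,0,-0.5],[0,0,0,0,0,0,-0.5],[0,0,0,0,0,0,-0.5],[0,0,0,0,0,0,-0.5],[0,0,0,0,0,0,-0.5],[0,0,0,0,0,0,-0.5],[0,0,0,0,0,0,-0.5],[0,0,0,0,0,0,-0.5],[0,0,0,0,0,0,-0.5],[0,0,0,0,0,0,-0.5]]
  ]
}}

```text
time: 21.2
ee_pos: [0.533, 0.2781, 0.3086]
orientation: [-1.14, -2.928, 0.0]
wrist_force: [0.3, -0.4, -3.5]
width: 0.155
gripper_force: 58.5
```

Call:
{"api": "arm_command", "payload": {
  "increments": [
    [[0,0,0,0,0,0,-0.5],[0,0,0,0,0,0,-0.5],[0,0,0,0,0,0,-0.5],[0,0,0,0,0,0,-0.5],[0,0,0,0,0,0,-0.5],[0,0,0,0,0,0,-0.5],[0,0,0,0,0,0,-0.5],[0,0,0,0,0,0,-0.5],[0,0,0,0,0,0,-0.5],[0,0,0,0,0,0,-0.5],[0,0,0,0,0,0,-0.5],[0,0,0,0,0,0,-0.5],[0,0,0,0,0,0,-0.5],[0,0,0,0,0,0,-0.4],[0,0,0,0,0,0,-0.3],[0,0,0,0,0,0,-0.2],[0,0,0,0,0,0,-0.2],[0,0,0,0,0,0,-0.1],[0,0,0,0,0,0,0],[0,0,0,0,0,0,0]]
  ]
}}

```text
time: 23.2
ee_pos: [0.5331, 0.278, 0.3087]
orientation: [-2.193, -2.25, 0.0]
wrist_force: [-0.7, 0.9, -3.3]
width: 0.152
gripper_force: 58.5
```

```bash
python3 - <<'E'
from seg import *
o=ctrl.get_obs();T=R.from_rotvec(o["orientation"]).as_matrix()
print(o["time"],o["ee_pos"],o["wrist_force"],T[:,2],"yaw",np.degrees(np.arctan2(T[1,1],T[0,1])))
s=ctrl.snapshot("side"); q={n:lm(s,n)[:2] for n in ("praline_center","mat_stud","dish_middle","dish_lip")}; print(q)
for n,z in (("dish_middle",.09),("dish_lip",.102),("mat_stud",.002)):
    if q[n]: print(n,atz(s,q[n][0][0],z))
w=ctrl.snapshot("wrist"); l=lm(w,"dish_lip"); print([ (p,c,T.T@(atz(w,p,.102,o)-o["ee_pos"])) for p,c in l])
cv2.imwrite("pics/s9.png",np.vstack([cv2.resize(s["color"][200:340,240:464],(480,300)),cv2.resize(w["color"],(480,300))])[:,:,::-1])
E
```

```text
23.2 [0.5331 0.278  0.3087] [-0.7389  0.9467 -3.2648] [-0. -0. -1.] yaw 1.461046304472184
{'praline_center': [((333.568, 265.8), 0.45)], 'mat_stud': [((301.376, 286.2), 0.69), ((373.69599999999997, 166.68), 0.65)], 'dish_middle': [((336.32, 273.8), 0.61), ((262.528, 288.2), 0.3)], 'dish_lip': [((297.728, 261.88), 0.76)]}
dish_middle [0.5255 0.2902 0.09  ]
dish_lip [0.6198 0.2706 0.102 ]
mat_stud [0.614  0.2674 0.002 ]
[((438.08, 236.39999999999998), 0.73, array([-0.0059,  0.081 ,  0.2067]))]
```

View pics/s9.png

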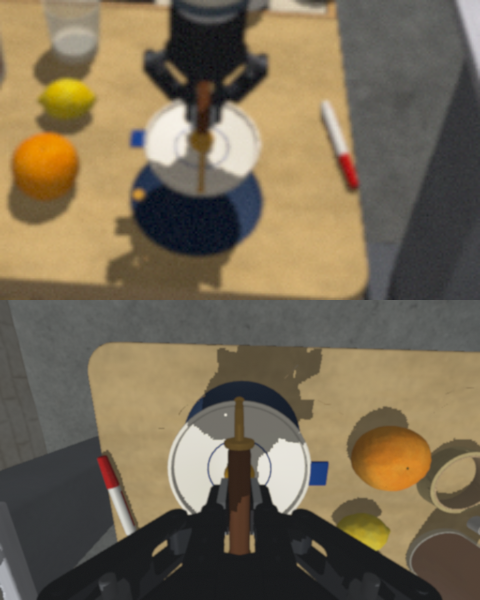

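Call:
{"api": "arm_command", "payload": {
  "increments": [
    [[0,0,0,0,0,0,0],[0,0,0,0,0,0,0],[0,0,0,0,0,0,0],[0,0,0,0,0,0,0],[0,0,0,0,0,0,0],[0,0,0,0,0,0,0],[0,0,0,0,0,0,0],[0,0,0,0,0,0,0],[0,0,0,0,0,0,0],[0,0,0,0,0,0,0]]
  ]
}}

```text
time: 24.55
ee_pos: [0.5331, 0.2781, 0.3087]
orientation: [-2.193, -2.249, -0.0]
wrist_force: [0.1, 0.5, -3.2]
width: 0.146
gripper_force: 58.5
```

```bash
python3 -c "
from station import ctrl
print(ctrl.sign_off())"
```

```text
the job is handed in; nothing more can be done
None
```

I handed the job in at about 24.6 s: the dish was slid onto the mat (centred to about 1 mm by my measurements), rested there 1.2 s, then lifted and turned so its lip lines up with the stud, and it is held level about 8 cm up with the praline inside the ring in every view I checked; no verdict was returned.

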